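# Press the mounted slides

### The arm

A 6-joint arm with a two-finger parallel gripper is mounted at the origin on the work surface. World frame = base frame: x ahead of the robot, y to its left, z up, the work surface at z = 0. Lengths are in m, angles in rad, forces in N, time in s.
With the tool pointing down it reaches from about 0.25 to 0.8 m from the base axis. Payload 3.9 kg.
Tool frame: the origin (TCP) lies at the very end of the fingers, on their centre line; the grasp point (between the pads) lies 19 mm behind it (grip_point_offset is the distance from the TCP to the grasp point, in m); z points along the fingers, y is the line along which they close (so a half turn about z gives the same grasp; the last joint's range is limited). The gripper opens to 85 mm and grips with 20 to 120 N. Pads are 22 mm wide; open, the fingers measure 114 mm over their backs; the gripper's body (76 mm by 85 mm) begins 54 mm behind the grasp point. The pads swing forward as they close: fully open they stand 13 mm farther back than shut.
Start: joints at [-1.177, 0.26, -0.138, 1.173, 0, 1.571], TCP at [0.201, -0.485, 0.231] pointing down, gripper open.
Joint ranges: [-2.78, 2.78], [-0.83, 1.72], [-1.28, 1.37], [-1.9, 2.12], [-1.57, 1.48], [-3.14, 3.14]. Speed limits (rad/s): [2.57, 2.57, 3.14, 3.14, 3.14, 3.14].

### API

Orientations are given as a unit quaternion [x, y, z, w].
In Python, from workcell import move_to, servo_line, goto_joints, command_gripper, dwell, inverse_kinematics, get_image, camera_info, MotionError, sign_off, get_clock, get_qpos, get_dq, get_joint_efforts, get_ee_pos, get_tool_rot, get_force, get_torque, get_grip_width, get_grip_force, grip_point_offset gives the robot as it stands. Calls block until the motion is done:
- move_to(position, orientation): joint-space move of the TCP to a pose.
- servo_line(position, orientation=None, velocity=0.15, force_limit=None): straight line of the TCP; orientation=None keeps the orientation; velocity is the mean speed in m/s. With force_limit (N) it stops when the force on the tool has changed by that much, and returns True; else False.
- goto_joints(angles): joint-space move.
- command_gripper(opening, strength=None): finger opening in m; strength is the grip in N (None keeps the last); returns when the fingers have stopped.
- dwell(seconds).
- inverse_kinematics(position, orientation): joint angles nearest the present ones, or None.
- get_image(name): name is "scene" or "top" or "wrist"; returns the picture (420x560x3 uint8, red, green, blue); there is no depth.
- camera_info(name): a dict with "fx", "fy", "cx", "cy" (pixels), "eye" and "orientation" of the camera in the world; the wrist camera has in their place "T_tool_cam" (4x4, takes a point from camera to tool coordinates, whose origin is the TCP and whose axes are the flange's). Camera axes: x right, y down, z forward; pixel columns grow to the right and rows downward; lengths in m; the calibration is good to about 2 mm. The wrist camera is an equidistant fisheye: a pixel r from the principal point sees the ray r / f radians off the axis. A picture is of the moment at which its call begins: read the wrist's pose just before it. camera_info takes no time and is no camera call.
A pose or a line that the arm cannot do raises MotionError and nothing moves.
- sign_off(): hands the job in; it is judged then, once.
Readings, each from a call of its own:
- get_clock(): time.
- get_qpos(): joint angles.
- get_dq(): joint speeds.
- get_joint_efforts(): joint torques, N m.
- get_ee_pos(): TCP position.
- get_tool_rot(): TCP orientation.
- get_force(): force on the tool from outside, world axes, zero at the start.
- get_torque(): the same for the moment, N m.
- get_grip_width(): finger opening in m.
- get_grip_force(): force on a finger pad.
Only numpy, scipy, OpenCV 4.12 (cv2) and the standard library are available. Lean on these libraries where they do the work, as an engineer would, in place of code of your own. Each camera call takes 0.05 s, during which the arm holds its last target. There are 200 camera calls.

### The job

Push every slide carrier on the bench fully home against the stop under the raised plate of the slide press, one to a lane. Then lift the ratchet pawl clear of its wheel and hold it up while the drum turns back and the plate comes down to rest on the carriers, and let the pawl drop back onto the wheel. Leave the bottle, the can and the dish where they stand.

Things in the scene. Friction and masses are not known exactly. Their poses are not given: they have to be found in the camera images.
- press: slide press fixed to the bench: grey base 280 x 236 x 10 mm, top = bed. Origin on the bench; z up, x away from the robot into the press, y left along its width. Base from x -150 to +130 mm. Four lanes run along x, 52 mm apart. Dark stop bar 8 mm high across them, face at x = +55 mm. Bed in front of x = -72 mm is open; plate over x -10 to +112 mm; tall hoist only behind x = +60 mm, up to 250 mm
- lane_mouth (a point): middle of the lane entries, on the bed, at press x = -72 mm, y = 0, 10 mm above the bench. The lanes are 34 mm wide between white ribs 8 mm high and 18 mm wide, which run from x = -45 mm to the stop and taper to points at x = -72 mm as a lead-in
- carrier1: slide carrier, flat dark steel-grey block 92 x 30 x 14 mm (about 90 g) with a glass slide in its top. Origin: centre of its underside; x along its length, z up. All carriers are alike and both ends are alike; three or four are there
- carrier2: another slide carrier, the same as carrier1
- carrier3: another slide carrier, the same as carrier1
- carrier4: another slide carrier, the same as carrier1
- lane0 (a point): point on the bed where the centre of a carrier's underside is when it is fully home against the stop in lane 0 (lanes 0 to 3 from right to left, press y = -78 mm; press x = +9 mm, 10 mm above the bench). A carrier that is home then sticks out 25 mm in front of the plate
- lane1 (a point): point on the bed where the centre of a carrier's underside is when it is fully home against the stop in lane 1 (lanes 0 to 3 from right to left, press y = -26 mm; press x = +9 mm, 10 mm above the bench). A carrier that is home then sticks out 25 mm in front of the plate
- lane2 (a point): point on the bed where the centre of a carrier's underside is when it is fully home against the stop in lane 2 (lanes 0 to 3 from right to left, press y = 26 mm; press x = +9 mm, 10 mm above the bench). A carrier that is home then sticks out 25 mm in front of the plate
- lane3 (a point): point on the bed where the centre of a carrier's underside is when it is fully home against the stop in lane 3 (lanes 0 to 3 from right to left, press y = 78 mm; press x = +9 mm, 10 mm above the bench). A carrier that is home then sticks out 25 mm in front of the plate
- plate (a joint): height of the grey metal press plate (206 mm wide, 10 mm thick, 0.9 kg) in m: 0 = underside 26 mm above the bed, growing upward; -0.012 = resting on carriers. Starts raised, at 0 to 0.014, kept up by the ratchet. With the pawl clear it sinks by its own weight at about 2.5 mm/s until something stops it (-0.017 with nothing beneath). Stiffly damped: it cannot be moved quickly by hand
- plate_front (a point): middle of the lower front edge of the press plate (press x = -10 mm, y = 0); it moves up and down with the plate
- drum (a joint): turn of the hoist drum in rad, geared to the plate (0.012 m of plate per rad), growing as the plate rises; it turns back (falls) as the plate sinks. It carries a toothed ratchet wheel 96 mm across, 14 teeth 10 mm deep, axle along press x, 150 mm above the bench
- pawl (a joint): angle of the ratchet pawl in rad: brass arm over the top of the wheel, hinged at its left end (press x +106, y +75, z 204 mm; axis along press x), handle at its right end. About 0 = nose fully between two teeth; up to 0.11 = nose riding on a tooth; above 0.13 = clear of all teeth; stops at 0.6. It falls back by its own weight (under 1 N at the handle) when let go
- pawl_handle (a point): middle of the pawl's handle: black round bar 12 mm thick, 50 mm long, level along press x, on a stalk 6 mm thick that rises 28 mm from the arm; fingers closing along press y fit round it from above with 25 mm of depth. 165 mm from the hinge: raised 22 mm = 0.13 rad, 38 mm = 0.23 rad. At rest about 238 mm above the bench
- oil_bottle: small amber immersion-oil bottle, 28 mm across, 62 mm high, standing; a bystander. Origin: centre of its underside
- lens_can: black objective can, 38 mm across, 56 mm high, standing; a bystander. Origin: centre of its underside
- petri_dish: clear dish 60 mm across, 14 mm high; a bystander. Origin: centre of its underside
There are look-alikes about, which are no part of the job. Leave any green or purple look-alike of the carrier4 alone.

How it is judged:
By the outcome, as a careful person would: the job done as asked, in the order asked, and still so for the second after the job is handed in, with the robot touching nothing.
Of carrier1, carrier2, carrier3, carrier4 only 3 to 4 are there at a start; the rules pass over those that are not, and their reading is None.
At some moment in a run one of carrier1, carrier2, carrier3, carrier4 may be knocked a few centimetres aside while the robot is not near it.
Once in a run the grip may slacken for a moment while it holds something.
It also fails if it takes over 210 s, if anything falls off the work surface, if the arm or the gripper's body presses on something with over 40 N, if the wrist force passes 120 N, or if a joint passes its speed limit or range.

## Working session

There is one attempt and no reset: what is moved stays moved. The work goes in short steps, each a Python script; the robot and the scene stay as the last script left them, time stands still between calls to the robot, and variables do not carry over. Pictures are saved under pics/ and viewed, at most 14 in all, crops included, and the job is handed in when it is done.

```bash
mkdir -p pics; ls; python3 - <<'E'
from workcell import *
import cv2
for n in ("scene","top"):
    im=get_image(n); cv2.imwrite(f"pics/{n}0.png",im[:,:,::-1]); 
    i=camera_info(n); print(n,i)
print(camera_info("wrist"),get_clock(),get_tool_rot(),grip_point_offset if not callable(grip_point_offset) else grip_point_offset())
E
```

```text
pics
scene {'fx': 490.7168775121246, 'fy': 490.7168775121246, 'cx': 279.53411590812226, 'cy': 214.65491342538186, 'eye': array([ 1.14214127, -0.73918919,  0.98920204]), 'orientation': array([ 0.84922426,  0.32314448, -0.1522607 , -0.38886049])}
top {'fx': 527.6971080543369, 'fy': 527.6971080543369, 'cx': 278.2834032231979, 'cy': 215.17270978405674, 'eye': array([0.23062283, 0.00702228, 1.73651364]), 'orientation': array([-0.7033546 ,  0.70678782, -0.05261293,  0.05454504])}
{'fx': 325.19226210127806, 'fy': 325.19226210127806, 'cx': 279.6715948287045, 'cy': 210.9947670005038, 'T_tool_cam': array([[-1.24026685e-03, -9.45235192e-01, -3.26387644e-01,
         8.29893271e-02],
       [ 9.99998755e-01, -8.54091775e-04, -1.32648313e-03,
         7.89585796e-04],
       [ 9.75073532e-04, -3.26388883e-01,  9.45235075e-01,
        -1.42462447e-01],
       [ 0.00000000e+00,  0.00000000e+00,  0.00000000e+00,
         1.00000000e+00]])} 0.1 [ 9.80683902e-01  1.95597409e-01 -1.86774069e-04 -8.39025122e-04] 0.0187
```

View pics/scene0.png

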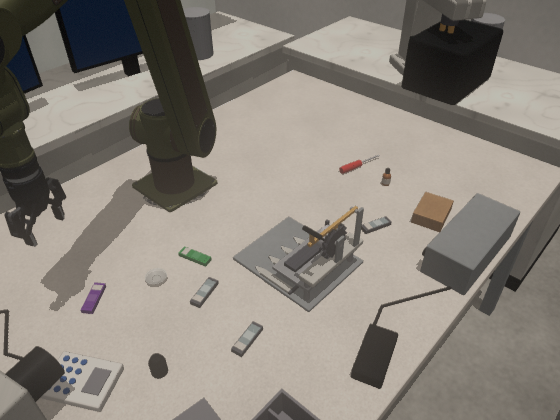

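View pics/top0.png

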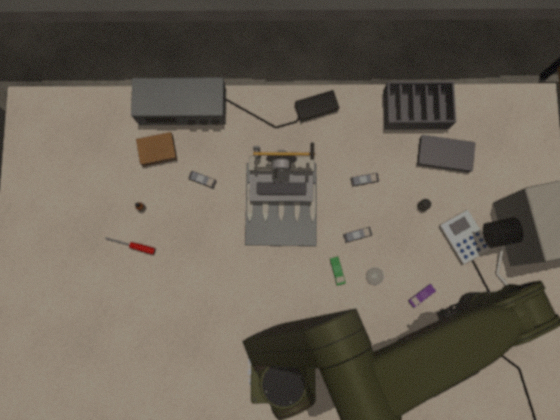

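The three grey carriers are at top-view pixels (203,180), (365,180) and (358,235). The look-alikes are green (337,270) and purple (422,295). The press is near (281,200), and the dish (374,276), can (424,205) and bottle (140,207) are the bystanders. The arm may be hiding a fourth carrier, so I'll measure now and then look again with the arm moved.

```bash
cat > h.py <<'E'
from workcell import *
import numpy as np, cv2
from scipy.spatial.transform import Rotation as R
def ray(n,u,v,pose=None):
    i=camera_info(n)
    if n=="wrist":
        p,q=pose; T=i["T_tool_cam"]; d=np.array([u-i["cx"],v-i["cy"]]); r=np.hypot(*d); th=r/i["fx"]
        c=np.r_[d/max(r,1e-9)*np.sin(th),np.cos(th)]; Q=R.from_quat(q)
        return np.array(p)+Q.apply(T[:3,3]), Q.apply(T[:3,:3]@c)
    return i["eye"],R.from_quat(i["orientation"]).apply([(u-i["cx"])/i["fx"],(v-i["cy"])/i["fy"],1])
def onz(n,u,v,z,pose=None):
    e,d=ray(n,u,v,pose); return e+d*(z-e[2])/d[2]
def proj(n,P,pose=None):
    i=camera_info(n); P=np.array(P)
    if n=="wrist":
        p,q=pose; T=i["T_tool_cam"]; c=T[:3,:3].T@(R.from_quat(q).inv().apply(P-p)-T[:3,3])
        r=np.hypot(c[0],c[1]); th=np.arctan2(r,c[2]); return np.array([i["cx"]+c[0]/r*th*i["fx"],i["cy"]+c[1]/r*th*i["fx"]])
    c=R.from_quat(i["orientation"]).inv().apply(P-i["eye"]); return np.array([i["cx"]+i["fx"]*c[0]/c[2],i["cy"]+i["fy"]*c[1]/c[2]])
def down(a):
    "tool down, closing line (tool y) at world yaw a +-pi"
    # tool x = world yaw a-90deg..., z down
    x=np.array([np.cos(a+np.pi/2),np.sin(a+np.pi/2),0]);z=np.array([0,0,-1.]);y=np.cross(z,x)
    return R.from_matrix(np.c_[x,y,z]).as_quat()
def wshot(name=None):
    pose=(np.array(get_ee_pos()),np.array(get_tool_rot())); im=get_image("wrist")
    if name: cv2.imwrite(f"pics/{name}.png",im[:,:,::-1])
    return im,pose
E
python3 - <<'E'
from h import *
im=cv2.imread("pics/top0.png"); 
c=cv2.resize(im[135:260,185:395],None,fx=3.8,fy=3.8,interpolation=cv2.INTER_CUBIC); cv2.imwrite("pics/c1.png",c)
for n,p,z in [("carA",(203,180),.014),("carB",(365,180),.014),("carC",(358,235),.014),("baseFL",(245,246),.01),("baseFR",(317,246),.01),("handle",(312,150),.238),("dish",(374,276),.01),("can",(424,205),.05),("bottle",(140,207),.05),("green",(337,270),.014)]:
    print(n,onz("top",*p,z).round(3))
# move arm aside: rotate joint 1
q=list(get_qpos()); q[0]=-2.0; goto_joints(q)
t=get_image("top"); cv2.imwrite("pics/top1.png",t[:,:,::-1])
E
```

```text
carA [0.614 0.262 0.014]
carB [ 0.611 -0.279  0.014]
carC [ 0.427 -0.25   0.014]
baseFL [0.393 0.121 0.01 ]
baseFR [ 0.392 -0.115  0.01 ]
handle [ 0.652 -0.089  0.238]
dish [ 0.293 -0.299  0.01 ]
can [ 0.519 -0.461  0.05 ]
bottle [0.518 0.459 0.05 ]
green [ 0.313 -0.179  0.014]
```

View pics/c1.png

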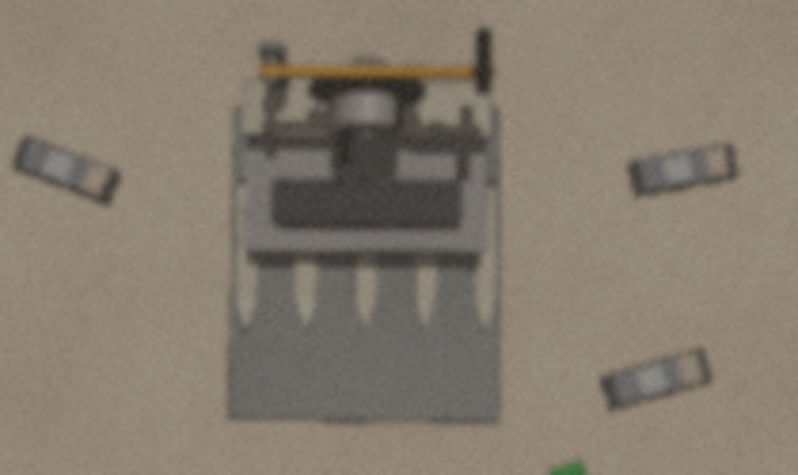

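View pics/top1.png

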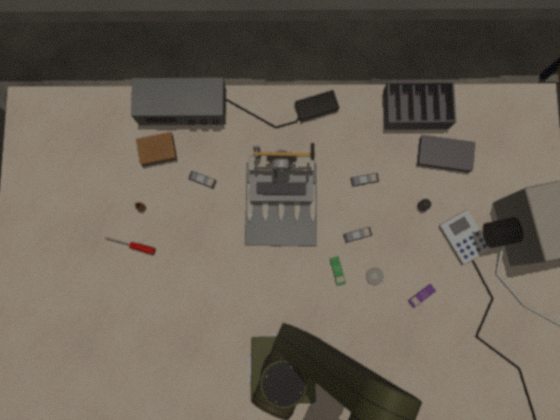

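There are exactly three carriers. The candidates were grey A (203,180), B (365,180) and C (358,235), against green (337,270) and purple (422,295). I chose the grey ones. Next is a close look over carrier C and the press.

```bash
python3 - <<'E'
from h import *
# choose branch: tool x toward -world x (a=pi/2) vs +x (a=-pi/2)
for a in (np.pi/2,-np.pi/2):
    for p in ([.40,0,.25],[.43,.078,.02],[.65,-.09,.25],[.49,.0,.02]):
        print(a,p,inverse_kinematics(p,down(a)))
for a in (np.pi/2,-np.pi/2):
    if inverse_kinematics([.36,0.003,.25],down(a)) is not None:
        move_to([.36,.003,.25],down(a)); break
im,pose=wshot("wpress"); print(a,pose,get_clock())
move_to([.427,-.25,.22],down(a)); im2,pose2=wshot("wC"); np.savez("w.npz",p=pose[0],q=pose[1],p2=pose2[0],q2=pose2[1])
cv2.imwrite("pics/w12.png",np.hstack([im,im2])[::,:,::-1])
m=np.hstack([im,im2])[:,:,::-1]; cv2.imwrite("pics/w12.png",cv2.resize(m,(800,300),interpolation=cv2.INTER_AREA))
E
```

```text
1.5707963267948966 [0.4, 0, 0.25] [ 0.          0.0367153  -0.36134689  1.17273414  0.          0.        ]
1.5707963267948966 [0.43, 0.078, 0.02] [ 0.17944417  0.3240656  -0.68617481  0.56055591  0.          0.17944417]
1.5707963267948966 [0.65, -0.09, 0.25] [-0.13758674  0.48925849  0.26288471  1.34442255  0.         -0.13758674]
1.5707963267948966 [0.49, 0.0, 0.02] [ 0.          0.39489028 -0.5618648   0.61404125  0.          0.        ]
-1.5707963267948966 [0.4, 0, 0.25] [ 0.          0.0367153  -0.36134689  1.17273414  0.         -3.14159265]
-1.5707963267948966 [0.43, 0.078, 0.02] [ 0.17944417  0.3240656  -0.68617481  0.56055591  0.         -2.96214849]
-1.5707963267948966 [0.65, -0.09, 0.25] [-0.13758674  0.48925849  0.26288471  1.34442255  0.          3.00400592]
-1.5707963267948966 [0.49, 0.0, 0.02] [ 0.          0.39489028 -0.5618648   0.61404125  0.         -3.14159265]
1.5707963267948966 (array([0.3601542 , 0.00254669, 0.25000849]), array([ 6.13162504e-04,  9.99999807e-01, -8.53202831e-05,  4.90059141e-05])) 4.4083
```

View pics/wpress.png

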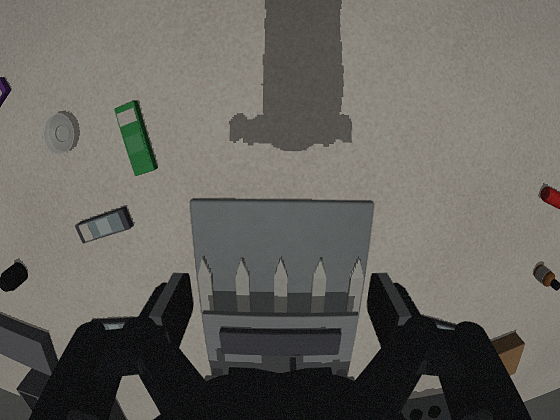

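View pics/wC.png

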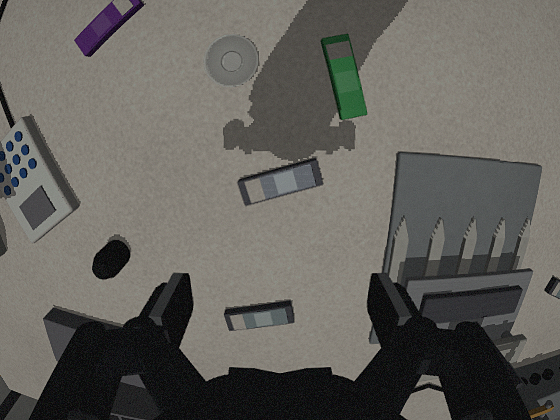

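The wrist view shows the press with rib tips at about (205..358,258) and base front corners at (190,200) and (373,201). Carrier C is at (280,182) in the second view and carrier B at (259,315). Both are dark grey with a glass slide, so the choice stands.

```bash
cat >> h.py <<'E'
def carrier(im,pose,guess,z=.014,n="wrist",rad=0.075):
    "carrier centre (xy), yaw from the non-bench pixels near guess, seen on the plane at its top"
    g=proj(n,[*guess,z],pose)
    lab=cv2.cvtColor(np.ascontiguousarray(im),cv2.COLOR_RGB2LAB).astype(float)
    # bench is warm (b>~133); carriers are neutral/bluish or dark
    b=cv2.GaussianBlur(lab[:,:,2],(0,0),1.2); m=((b<131.5)).astype(np.uint8)
    m=cv2.morphologyEx(m,cv2.MORPH_OPEN,np.ones((3,3)));m=cv2.morphologyEx(m,cv2.MORPH_CLOSE,np.ones((7,7)))
    best=None
    for c in cv2.findContours(m,cv2.RETR_EXTERNAL,cv2.CHAIN_APPROX_NONE)[0]:
        if len(c)<20: continue
        P=np.array([onz(n,*q[0],z,pose)[:2] for q in c]); 
        (cx,cy),(w,h),a=cv2.minAreaRect((P*1000).astype(np.float32))
        if w<h: w,h,a=h,w,a+90
        d=np.hypot(cx/1000-guess[0],cy/1000-guess[1])
        if d<rad and 75<w<115 and 20<h<48 and (best is None or d<best[0]): best=(d,cx/1000,cy/1000,(np.radians(a)+np.pi/2)%np.pi-np.pi/2,w,h)
    return best
E
python3 - <<'E'
from h import *
w=np.load("w.npz"); P1=(w["p"],w["q"]);P2=(w["p2"],w["q2"])
T=[onz("wrist",u,258,.018,P1)[:2].round(4) for u in (205,242,281,321,358)]; print(T)
print([onz("wrist",*p,.01,P1).round(4) for p in ((190.5,200),(373.5,201))])
a=cv2.imread("pics/wpress.png")[:,:,::-1]; b=cv2.imread("pics/wC.png")[:,:,::-1]
print(carrier(b,P2,(.427,-.25))); print(carrier(b,P2,(.611,-.279))); print(carrier(a,P1,(.427,-.25)))
lab=cv2.cvtColor(np.ascontiguousarray(b),cv2.COLOR_RGB2LAB)
print(lab[200,200],lab[185,262],lab[160,300],lab[100,150])
E
```

```text
[array([ 0.4695, -0.097 ]), array([ 0.4687, -0.0476]), array([0.4685, 0.003 ]), array([0.469, 0.055]), array([0.4702, 0.1046])]
[array([ 0.3921, -0.111 ,  0.01  ]), array([0.394 , 0.1203, 0.01  ])]Traceback (most recent call last):
  File "<stdin>", line 6, in <module>
  File "h.py", line 38, in carrier
    P=np.array([onz(n,*q[0],z,pose)[:2] for q in c]);
                ~~~^^^^^^^^^^^^^^^^
  File "h.py", line 12, in onz
    e,d=ray(n,u,v,pose); return e+d*(z-e[2])/d[2]
        ~~~^^^^^^^^^^^^
  File "h.py", line 5, in ray
    i=camera_info(n)
ValueError: time passes only in moves, steps and waits
```

```bash
sed -i 's/i=camera_info(n)/i=cam(n)/; s/    i=camera_info(n); P=/    i=cam(n); P=/' h.py; sed -i '3a import functools\ncam=functools.lru_cache(None)(camera_info)' h.py; grep -n "cam(n)" h.py
python3 - <<'E'
from h import *
w=np.load("w.npz"); P1=(w["p"],w["q"]);P2=(w["p2"],w["q2"])
a=cv2.imread("pics/wpress.png")[:,:,::-1]; b=cv2.imread("pics/wC.png")[:,:,::-1]
lab=cv2.cvtColor(np.ascontiguousarray(b),cv2.COLOR_RGB2LAB)
print(lab[200,200],lab[185,262],lab[160,300],lab[100,150],lab[130,270])
print(carrier(b,P2,(.427,-.25))); print(carrier(b,P2,(.611,-.279))); print(carrier(a,P1,(.427,-.25)))
E
```

```text
7:    i=cam(n)
16:    i=cam(n); P=np.array(P)
[138 129 133] [108 126 126] [ 84 129 131] [142 128 133] [ 91 128 133]
None
(np.float64(0.002024736588737514), 0.6090470581054688, -0.27846560668945314, np.float64(-1.3895093254653998), 94.7202377319336, 41.6384391784668)
(np.float64(0.004151701889267348), 0.42592047119140625, -0.24599110412597655, np.float64(-1.2973675803056435), 101.78416442871094, 34.07685089111328)
```

```bash
sed -i 's/    b=cv2.GaussianBlur/    best=None\n    for th in (131.5,131,130.5,132): best=best or _find(lab,th,z,n,pose,guess,rad)\n    return best\ndef _find(lab,th,z,n,pose,guess,rad):\n    b=cv2.GaussianBlur/; s/(b<131.5)/(b<th)/' h.py
cat >> h.py <<'E'
PX,PY,PA=.542,.0038,-.004
def press(x,y,z): return np.array([PX+x*np.cos(PA)-y*np.sin(PA),PY+x*np.sin(PA)+y*np.cos(PA),z])
def grasp(c,yaw,zg=.004):
    a=yaw+np.pi/2; a=(a+np.pi/2)%np.pi-np.pi/2 # in -90..90
    command_gripper(.052,60); o=down(a)
    move_to([*c,.12],o); servo_line([*c,.035],velocity=.12)
    hit=servo_line([*c,zg],velocity=.04,force_limit=6); z=get_ee_pos()[2]
    command_gripper(0.02,60); print("grasp hit",hit,"z",z,"w",get_grip_width(),"f",get_grip_force())
    servo_line([*c,.09],velocity=.1); print("lifted w",get_grip_width(),get_grip_force()); return a,z
def place(lane,a,z):
    y=-.078+.052*lane; o=down(PA+(np.pi/2 if a>0 else -np.pi/2))
    p=lambda x,zz: press(x,y,zz)
    move_to(p(-.112,.09),o); print("over w",get_grip_width())
    servo_line(p(-.112,z+.02),velocity=.1)
    print("touch",servo_line(p(-.112,z+.0108),velocity=.03,force_limit=6),get_ee_pos()[2])
E
python3 - <<'E'
from h import *
w=np.load("w.npz"); P2=(w["p2"],w["q2"])
b=cv2.imread("pics/wC.png")[:,:,::-1]
k=np.array([onz("wrist",*q,.014,P2)[:2] for q in ((239,182),(316,158),(322,184),(245,205))]); c=k.mean(0); e=(k[1]+k[2]-k[0]-k[3])/2
print(c,np.linalg.norm(e),np.linalg.norm(k[3]-k[0]),np.arctan2(e[1],e[0]),carrier(b,P2,(.427,-.25)))
a,z=grasp(c,np.arctan2(e[1],e[0]))
place(1,a,z); print(get_force(),get_clock())
wshot("wplace")
E
```

```text
[ 0.42832077 -0.24939928] 0.08916417462168574 0.027447263684614052 1.861996967081301 (np.float64(0.00028027979747189617), 0.4272801513671875, -0.25000848388671876, np.float64(-1.294031904461292), 92.5474624633789, 33.9119758605957)
grasp hit False z 0.00406545213691414 w 0.028277738460400235 f 59.72294747829437
lifted w 0.02809924446692329 59.17639911174774
over w 0.028041056896802988
touch False 0.014800431502950889
[-0.37646336  0.3671203  -0.45247731] 12.375
```

View pics/wplace.png

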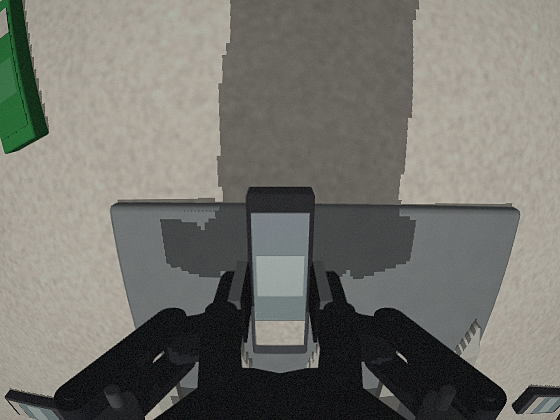

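The carrier is held squarely, with its nose between the rib tips. I'll slide it in, release, and push from behind.

```bash
cat >> h.py <<'E'
def push(lane):
    y=-.078+.052*lane; p=lambda x,zz: press(x,y,zz); z=get_ee_pos()[2]
    print("slide",servo_line(p(-.086,z),velocity=.04,force_limit=12),get_ee_pos()[0]-PX)
    command_gripper(.05); servo_line(p(-.086,.09),velocity=.15)
    o=down(PA); command_gripper(0.0)
    # push face: shut fingers, closing line along press x
    move_to(p(-.19,.09),o); servo_line(p(-.19,.0155),velocity=.12)
    print("pushed",servo_line(p(-.03,.0155),velocity=.05,force_limit=14),get_ee_pos()-press(0,y,0),get_force())
    x=get_ee_pos()[0]-PX
    servo_line(p(x-.01,.0155),velocity=.1); servo_line(p(x-.01,.1),velocity=.15)
E
python3 - <<'E'
from h import *
push(1); print(get_clock())
move_to(press(-.18,0,.25),down(np.pi/2)); im,pose=wshot("wafter1"); np.savez("w1.npz",p=pose[0],q=pose[1])
move_to([.56,-.28,.22],down(np.pi/2)); im,pose=wshot("wB"); print(carrier(im,pose,(.609,-.278)))
E
```

```text
slide False -0.08642201794122262
pushed True [-0.0471547   0.00031746  0.0147714 ] [-0.39624294  0.71950133  0.93099762]
20.4583
(np.float64(0.002909100232923348), 0.6118406372070313, -0.2786274108886719, np.float64(-1.3973530339554694), 92.98200225830078, 36.102352142333984)
```

View pics/wafter1.png

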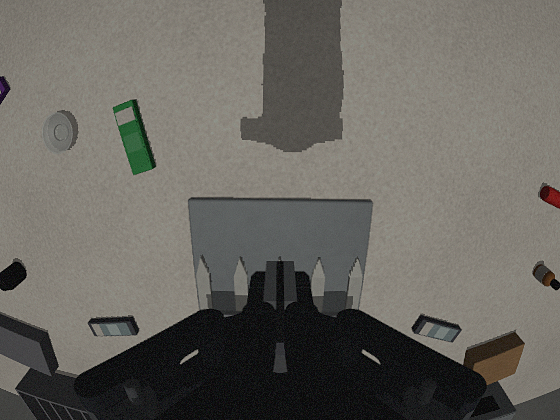

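```bash
python3 - <<'E'
from h import *
a,z=grasp((.6118,-.2786),-1.397); place(0,a,z); push(0); print(get_clock())
command_gripper(.085); move_to(press(-.18,-.04,.25),down(np.pi/2)); im,pose=wshot(); np.savez("w1.npz",p=pose[0],q=pose[1])
cv2.imwrite("pics/w2.png",cv2.resize(im[180:340,150:420,::-1],None,fx=2.9,fy=2.9,interpolation=cv2.INTER_CUBIC))
for l in (0,1): print(l,proj("wrist",press(-.037,-.078+.052*l,.024),pose),"mouth",proj("wrist",press(-.072,-.078+.052*l,.01),pose))
E
```

```text
grasp hit False z 0.004185038035947514 w 0.02820869487841902 f 60.59100866317749
lifted w 0.02822374426479749 60.13382077217102
over w 0.02813993010935704
touch True 0.014846215109569353
slide True -0.11199909996968382
pushed True [-0.04766349  0.0003686   0.01477552] [-1.28264387  0.58534845  0.72031375]
37.9333
0 [251.52339494 282.96945118] mouth [251.39520526 254.80062554]
1 [290.81868902 283.17064444] mouth [290.93383495 254.95082773]
```

View pics/w2.png

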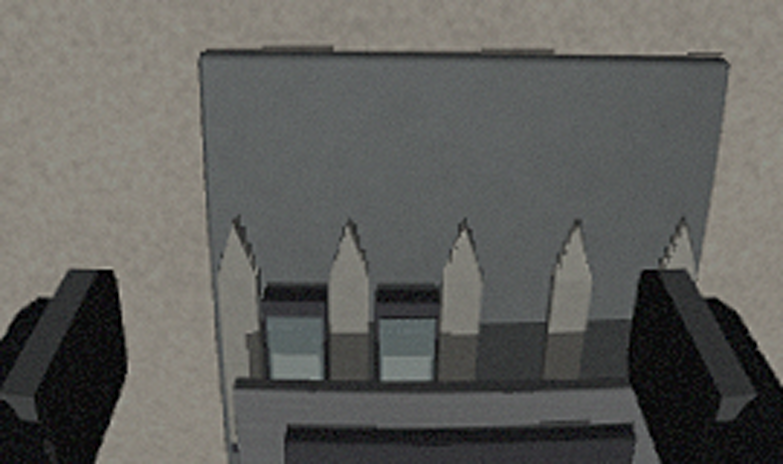

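Both carriers are in their lanes, with the rear top edge at row 283.4 against 283.0 predicted, so they're home. Carrier A is next, going into lane 2.

```bash
python3 - <<'E'
from h import *
move_to([.56,.262,.22],down(np.pi/2)); im,pose=wshot("wA"); r=carrier(im,pose,(.614,.262),rad=.1); print(r)
if r:
    a,z=grasp(r[1:3],r[3]); place(2,a,z); push(2); print(get_clock())
    command_gripper(.085); move_to(press(-.18,-.04,.25),down(np.pi/2)); im,pose=wshot()
    cv2.imwrite("pics/w3.png",cv2.resize(im[180:340,150:420,::-1],None,fx=2.9,fy=2.9,interpolation=cv2.INTER_CUBIC))
E
```

```text
(np.float64(0.004445798117978797), 0.6150564575195312, 0.2663184509277344, np.float64(1.1951179070970324), 93.59117126464844, 36.03761291503906)
grasp hit False z 0.004187285961234008 w 0.02840024968635914 f 60.57370662689209
lifted w 0.028501856511459873 60.13700008392334
over w 0.028133835791334015
touch False 0.014903614204199701
slide False -0.08612195839289216
pushed True [-0.04660365  0.00026047  0.01478646] [-1.95680406 -0.10237517  1.34055526]
63.0333
```

View pics/w3.png

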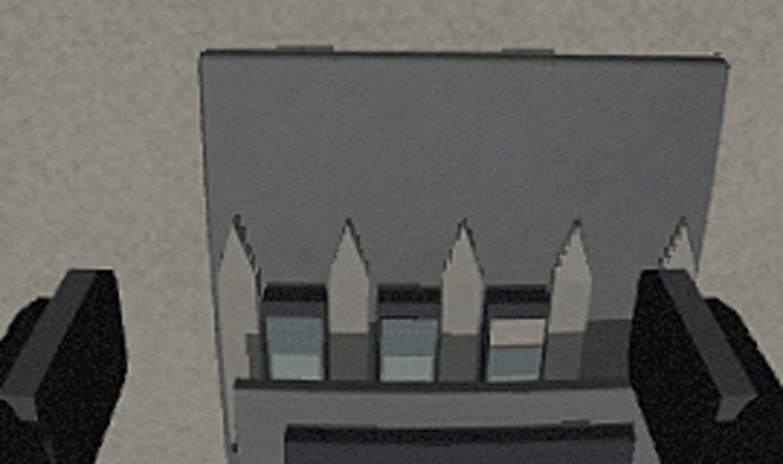

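All three carriers are home. Next is the pawl handle: a close look from above, plus a top view to rule out a fourth carrier.

```bash
python3 - <<'E'
from h import *
t=get_image("top"); cv2.imwrite("pics/top2.png",t[:,:,::-1])
print(onz("top",312.4,150.8,.244))
command_gripper(.04); move_to([.60,-.087,.36],down(PA+np.pi/2)); im,pose=wshot("wh"); s=get_image("scene")
cv2.imwrite("pics/s2.png",s[:,:,::-1]); np.savez("wh.npz",p=pose[0],q=pose[1])
cv2.imwrite("pics/cat.png",np.hstack([cv2.resize(im[100:420,130:430,::-1],(400,426)),cv2.resize(t[210:420,180:380,::-1],(400,426))]))
E
```

```text
[ 0.64809929 -0.08974775  0.244     ]
```

View pics/cat.png

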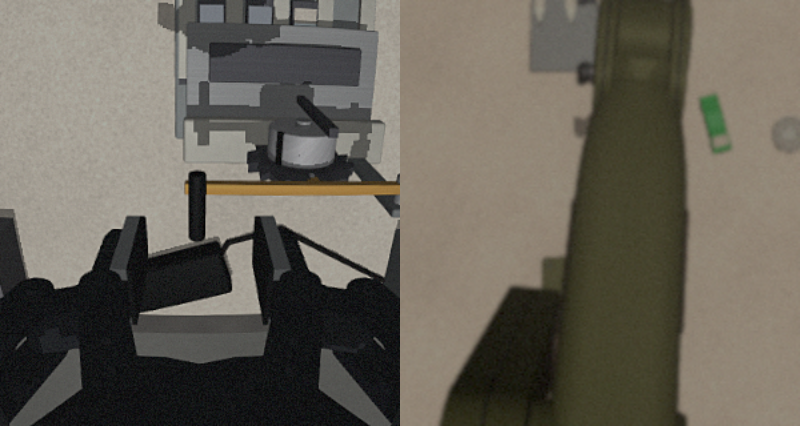

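The handle bar spans wrist pixels (278, 229..280) and lines up between the fingers. No fourth carrier appears. I'll triangulate the handle and grip it if the height agrees.

```bash
cat >> h.py <<'E'
def tri(r1,r2):
    (e1,d1),(e2,d2)=r1,r2; s=np.linalg.lstsq(np.c_[d1,-d2],e2-e1,rcond=None)[0]; a,b=e1+d1*s[0],e2+d2*s[1]; return (a+b)/2,np.linalg.norm(a-b)
E
python3 - <<'E'
from h import *
w=np.load("wh.npz"); P=(w["p"],w["q"])
print(tri(ray("top",312.4,150.8),ray("wrist",277.8,254,P)), press(.106,-.09,.238))
print([onz("wrist",277.8,v,.244,P).round(4) for v in (229,254,280)])
c=onz("wrist",277.8,254,.244,P)[:2]; t=(onz("top",312.4,150.8,.244)[:2]+c)/2; print(t)
if abs(t[0]-.65)<.015 and abs(t[1]+.088)<.008:
    o=down(PA+np.pi/2); move_to([*t,.29],o)
    print(servo_line([*t,.2235],velocity=.05,force_limit=4),get_ee_pos())
    wshot("wg")
    command_gripper(.006,60); print(get_grip_width(),get_grip_force(),get_force(),get_clock())
E
```

```text
(array([ 0.65361743, -0.09049329,  0.22366751]), np.float64(0.0011833198363828457)) [ 0.64763915 -0.08662328  0.238     ]
[array([ 0.6194, -0.0896,  0.244 ]), array([ 0.6433, -0.0898,  0.244 ]), array([ 0.6702, -0.09  ,  0.244 ])]
[ 0.6456895  -0.08975644]
False [ 0.6459458  -0.08979165  0.22396098]
0.00981092129787972 58.5125470161438 [-0.06224979  1.75001086  0.01777786] 69.4417
```

```bash
python3 - <<'E'
from h import *
p0=np.array(get_ee_pos()); np.save("p0.npy",p0)
for th in np.arange(.04,.261,.04 if 0 else .055):
    y=-.165*np.cos(th)+.034*np.sin(th)+.165; z=.034*np.cos(th)+.165*np.sin(th)-.034
    servo_line(p0+[0,y,z],velocity=.03); print(th.round(3),get_force().round(2) if hasattr(get_force(),'round') else get_force(),round(get_grip_width(),4))
t0=get_clock(); k=0
S=[get_image("scene")]
while get_clock()-t0<15:
    dwell(.5); w=get_grip_width(); 
    if not .008<w<.0125: print("slack?",w,get_clock())
    k+=1
    if k%10==0: S.append(get_image("scene")); print(get_clock(),w,get_force())
import cv2
cr=[cv2.resize(s[190:310,225:395,::-1],(399,282),interpolation=cv2.INTER_CUBIC) for s in S]
cv2.imwrite("pics/hold.png",np.vstack([np.hstack(cr[:2]),np.hstack(cr[2:4])]))
g=[np.abs(a.astype(int)-b).mean() for a,b in zip([s[190:310,225:395].astype(int) for s in S],[s[190:310,225:395] for s in S[1:]])]; print(g)
E
```

```text
0.04 [ 0.47  1.4  -1.11] 0.0099
0.095 [ 2.23 -0.19 -2.24] 0.0097
0.15 [ 0.53 -3.86 -0.53] 0.0095
0.205 [ 0.87 -5.71 -1.03] 0.0097
0.26 [ 0.67 -5.6   0.96] 0.0098
76.7583 0.009791562114870046 [ 1.21305465 -6.59926443  1.17823108]
81.8083 0.009417527335400844 [ 0.43602792 -6.15841889  1.12104833]
86.8583 0.00967924620230034 [ 1.32384501 -6.35225173  1.9214547 ]
[np.float64(1.9371568627450981), np.float64(1.4608006535947713), np.float64(0.4738235294117647)]
```

View pics/hold.png

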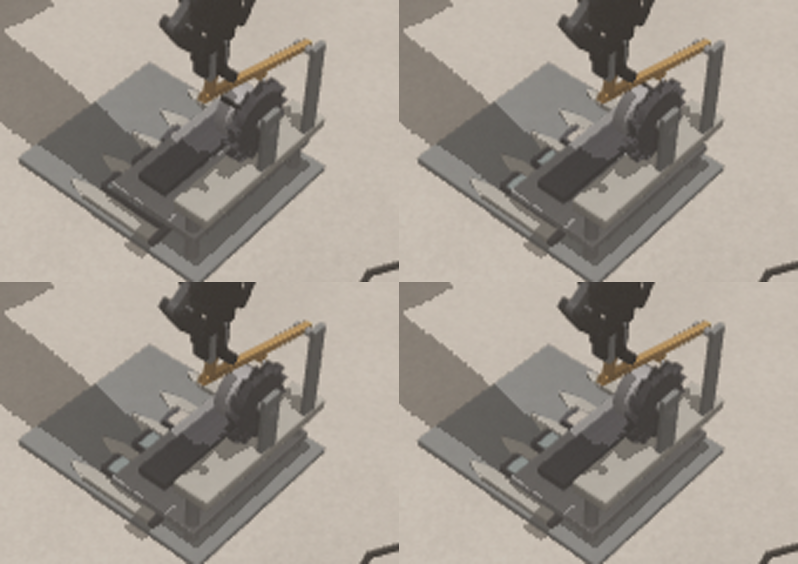

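The pawl is lifted, the drum has turned and the plate has come down (lower frames). I'll hold a few more seconds to confirm it has stopped, then lower the pawl along its arc and let go.

```bash
python3 - <<'E'
from h import *
p0=np.load("p0.npy"); a=get_image("scene").astype(int); dwell(3); b=get_image("scene").astype(int); dwell(.1); c=get_image("scene").astype(int)
f=lambda u,v: np.abs(u-v)[190:310,225:395].mean()
print("3s",f(a,b),"0.1s",f(b,c),get_grip_width())
for th in (.2,.14,.1,.06,.03,0.0):
    y=-.165*np.cos(th)+.034*np.sin(th)+.165; z=.034*np.cos(th)+.165*np.sin(th)-.034
    h=servo_line(p0+[0,y,z],velocity=.03,force_limit=5); print(th,h,get_force()); 
    if h: break
command_gripper(.03); p=np.array(get_ee_pos()); 
servo_line(p+[0,0,.08],velocity=.06)
command_gripper(.085); move_to(press(-.18,-.04,.25),down(np.pi/2)); im,pose=wshot(); t=get_image("scene")
cv2.imwrite("pics/fin.png",np.hstack([cv2.resize(im[180:380,150:420,::-1],(400,296)),cv2.resize(t[190:310,225:395,::-1],(400,296))]))
print(get_clock(),get_force(),proj("wrist",press(-.037,-.026,.024),pose))
E
```

```text
3s 0.4688235294117647 0.1s 0.4734803921568628 0.009185284897598353
0.2 False [ 0.7022169  -6.03329918  1.4311304 ]
0.14 False [-0.36629922 -5.0200289   3.65361991]
0.1 False [-0.20093013 -4.24428519  3.11631616]
0.06 True [-1.99319049  1.42947724  4.85252693]
95.2917 [ 0.43625537 -0.30415962 -0.37943833] [290.8774266  281.21624554]
```

View pics/fin.png

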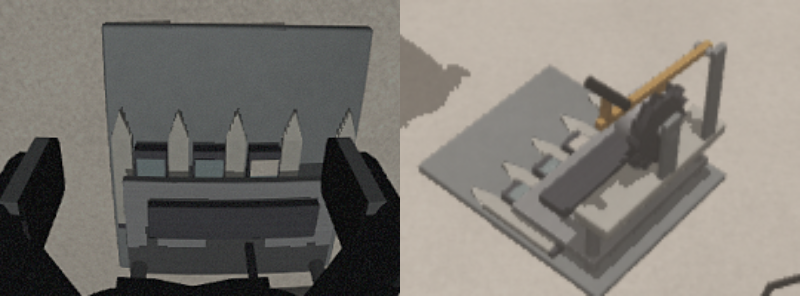

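The plate rests on the three carriers, which are still home (rear edges level at crop row ~150). The pawl is back on its wheel and the arm is clear.

```bash
python3 -c "
from workcell import *
dwell(.5); print(sign_off())"
```

```text
the job is handed in; nothing more can be done
None
```

I pushed the three carriers on the bench home in lanes 0 to 2, lowered the plate onto them, let the pawl drop back onto its wheel, never touched the bottle, can or dish, and handed the job in at about 96 s.

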